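# Press a heat spreader onto a board with a locking clamp

## Task

Slide the plain end of the blue finned heat spreader in under the open clamp jaw and lay it flat on the green circuit board between the two rails, with its end notch over the locating pin. Then push the orange clamp handle all the way down so the clamp snaps over centre and stays locked on the spreader by itself, take the hand away and leave it locked for two seconds so the adhesive underside takes. Finally press the red release lever so the clamp springs fully open, and leave the spreader where it is, with the lever up again and the other things on the bench undisturbed.

Things in the scene. Friction and masses are not known exactly. Their poses are not given: they have to be found in the camera images.
- station: Clamping station fixed to the bench, 412 mm long (its y), 104 mm wide (its x). Origin on the bench plane under the jaw pivot. From -y to +y: red release lever, orange handle pointing to -y, pivot cheeks (y -60 to +14 mm, 70 mm high, 38 wide), jaw pointing to +y, green circuit board with rails and pin.
- bed (a point): Centre of the board area for the spreader: on the board's top face, 20 mm above the bench, at station x = 0, y = 109 mm; station axes. The board covers y = 29 to 194 mm. Two rails, 6 mm high, run along y from 54 to 159 mm, 52 mm apart inside, centred on x = 0. Flat chips 5 mm high lie outside the rails.
- pin (a point): Foot of the locating pin, on the board's top face (20 mm above the bench) at station x = 0, y = 174 mm; station axes. The steel pin is 8 mm in diameter and 10 mm high, its top edge slightly rounded.
- jaw_pad (a point): Centre of the jaw's round black rubber pad, on its underside: 20 mm diameter, spring backed. Moves with the jaw, a steel arm 16 mm wide. Jaw open: slants up 44 degrees, tip about 105 mm above the bench, the pad over the spreader's place (reaching to y = 65 mm, its lowest edge 60 mm above the bench), so slide the spreader in low from +y; closed: level, the pad presses down at station y = 56 mm. The jaw follows the handle.
- spreader: Loose blue aluminium heat spreader, about 0.17 kg: plate 150 (its x) x 46 (y) x 6 mm. Origin: centre of underside. U-notch in the +x end, 12 mm wide, 20 deep. Grip the three fins: together 24 mm wide in y, x = -25 to +45 mm, tops 32 mm above the underside. The plain end (x = -75 to -25 mm) goes under the jaw. Starts on a mat 3 mm thick. Well laid, its x points along the station's +y.
- notch (a point): Point of the spreader's underside plane on its centre line, in the notch, 10 mm in from the +x end (spreader x = 65 mm). It meets the foot of the pin when the spreader is well laid.
- clamp_handle (a joint): Angle of the orange handle: 0 open (sprung; slants up 49 degrees), 0.73 on centre, 0.85 end stop, level and locked. Pressing it down takes about 3 to 10 N. It locks only with the spreader under the pad, then stays down by itself; on nothing it springs up again.
- handle_grip (a point): Point on the handle's top face, on its middle line, 75 mm from the hinge and 20 mm from the free end; moves with it. Handle 20 mm wide (station x), 12 thick, 95 long. Hinge axis: station x, at y = -48 mm, 58 mm above the bench. Closed, this point is at y = -123 mm, 64 mm above the bench.
- release (a joint): Angle of the red release lever: 0 up (sprung back by itself), at most 0.42 pressed. With the clamp locked the handle starts to lift from about 0.05 and is kicked over centre at about 0.1 to 0.25, then springs open by itself.
- release_pad (a point): Middle of the red paddle's top face, 26 mm wide (station x), 46 long (y). Up, it is at station y = -189 mm, 50 mm above the bench; pressed fully it is about 18 mm lower; takes about 4 to 8 N. The lever turns about the station's x axis at y = -146 mm, 36 mm above the bench.
- flux_bottle: Bystander: orange bottle, 44 mm diameter, 120 mm high; origin under its centre.
- wire_spool: Bystander: grey wire spool, 60 mm diameter, 50 mm high; origin under its centre.
- paste_jar: Bystander: white jar with green cap, 60 mm diameter, 55 mm high; origin under its centre.
- spare_board: Bystander: spare green circuit board, 130 x 100 x 16 mm; origin under its centre.
- black_heatsink: Bystander: square black heat sink, 60 x 60 x 28 mm; origin under its centre. Not the part to use.
- parts_tray: Bystander: blue open tray, 120 x 170 x 40 mm; origin under its centre.
- screwdriver: Bystander: screwdriver with yellow handle, 190 mm long, lying on the bench; its x runs along it.
- brush: Bystander: small brush, 160 mm long, lying on the bench; its x runs along it.
Things that resemble listed ones, but are neither listed nor needed, are in the scene too. Several things have the shape of the spreader; the one meant has the colours described above.

How it is judged:
On the way, in this order (a step that is already met when the one before it is completed fails the run):
1. the spreader lies flat on the board with its notch over the pin, let go, while the clamp is still open (x of notch in the frame of station between -0.0035 and 0.0035 m and y of notch in the frame of station between 0.167 and 0.182 m and z of notch in the frame of station between 0.017 and 0.0225 m and angle between spreader's own z axis and vertical below 0.03 rad and angle between the x axis of spreader and the y axis of station, either way round below 0.1 rad and contact force between the fingers and spreader below 0.3 N and value of joint clamp_handle below 0.3 rad), for 0.2 s.
2. the clamp is locked over centre on the seated spreader and holds by itself, untouched, for 1.5 s (x of notch in the frame of station between -0.0035 and 0.0035 m and y of notch in the frame of station between 0.167 and 0.182 m and z of notch in the frame of station between 0.017 and 0.0225 m and angle between spreader's own z axis and vertical below 0.03 rad and angle between the x axis of spreader and the y axis of station, either way round below 0.1 rad and value of joint clamp_handle above 0.79 rad and contact force between the fingers and station below 0.3 N and contact force between the fingers and spreader below 0.3 N), for 1.5 s.
3. the red release lever is pressed while the clamp is not yet open (value of joint release above 0.06 rad and value of joint clamp_handle above 0.2 rad).
At the end, for the whole second after the job is handed in: Clamp fully open (handle under 0.08 rad), release lever up (under 0.05 rad), spreader at rest and flat on the board (0.03 rad, 2.5 mm), its notch point within 3.5 mm sideways and -7 to +8 mm lengthwise of the pin, its x within 0.1 rad of the station's y (x of notch in the frame of station between -0.0035 and 0.0035 m and y of notch in the frame of station between 0.167 and 0.182 m and z of notch in the frame of station between 0.017 and 0.0225 m and angle between spreader's own z axis and vertical below 0.03 rad and angle between the x axis of spreader and the y axis of station, either way round below 0.1 rad and value of joint clamp_handle below 0.08 rad and value of joint release below 0.05 rad and linear speed of spreader below 0.02 m/s); the robot touches nothing.
It fails at once if a bystander (bottle, spool, jar, spare board, black heat sink, tray, screwdriver or brush) is pushed more than 30 mm from its place (distance of any of flux_bottle, wire_spool, paste_jar, spare_board, black_heatsink, parts_tray, screwdriver, brush from where it was at the start of the episode above 0.03 m).
It also fails if it takes over 66 s, if anything falls off the work surface, if the arm or the gripper's body presses on something with over 40 N, if the wrist force passes 120 N, or if a joint passes its speed limit or range.

## Robot

A 6-joint arm with a two-finger parallel gripper is mounted at the origin on the work surface. World frame = base frame: x ahead of the robot, y to its left, z up, the work surface at z = 0. Lengths are in m, angles in rad, forces in N, time in s.
With the tool pointing down it reaches from about 0.25 to 0.8 m from the base axis. Payload 8.5 kg.
Tool frame: the origin (TCP) lies on the centre line of the jaws, within the pads' length; the fingertips stand arm.tip_reach ahead of it and the grasp point (between the pads) lies 8 mm behind it (arm.tip_reach is the distance from the TCP to the fingertips, in m); z points along the fingers, y is the line along which they close (so a half turn about z gives the same grasp; the last joint's range is limited). The gripper opens to 85 mm and grips with 20 to 120 N. Pads are 22 mm wide; open, the fingers measure 114 mm over their backs; the gripper's body (76 mm by 85 mm) begins 54 mm behind the grasp point. The pads swing forward as they close: fully open they stand 13 mm farther back than shut.
Start: joints at [-1.228, 0.238, -0.013, 1.319, 0, 1.571], TCP at [0.176, -0.494, 0.242] pointing down, gripper open.
Joint ranges: [-2.66, 2.66], [-1.03, 1.9], [-1.14, 1.46], [-1.82, 2.27], [-1.45, 1.34], [-3.14, 3.14]. Speed limits (rad/s): [2.22, 2.22, 2.79, 3.14, 3.14, 3.14].

## Interface

Orientations are given as a unit quaternion [x, y, z, w].
In Python, from workcell import arm, solver, optics, close_job gives the robot as it stands. Calls block until the motion is done:
- arm.goto(position, orientation): joint-space move of the TCP to a pose.
- arm.line_to(position, rot=None, speed=0.15, guard=None): straight line of the TCP; rot=None keeps the orientation; speed is the mean speed in m/s. With guard (N) it stops when the force on the tool has changed by that much, and returns True; else False.
- arm.set_joints(angles): joint-space move.
- arm.grip(opening, squeeze=None): finger opening in m; squeeze is the grip in N (None keeps the last); returns when the fingers have stopped.
- arm.sleep(seconds).
- solver.inverse_kinematics(position, orientation): joint angles nearest the present ones, or None.
- arm.sense(): the state.
- optics.snapshot(name): name is "scene" or "top"; returns a dict with "img" (480x640x3 uint8, blue, green, red), "fx", "fy", "cx", "cy" (pixels), "rvec" (rotation vector, rad) and "tvec" (3), from world to camera coordinates, as OpenCV has them. Camera axes: x right, y down, z forward; pixel columns grow to the right and rows downward; lengths in m; the calibration is good to about 2 mm. A picture is of the moment at which its call begins. There is no depth.
A pose or a line that the arm cannot do raises arm.Unreachable and nothing moves.
- close_job(): hands the job in; it is judged then, once.
The state is a dict: "t": time; "qpos": joint angles; "qvel": joint speeds; "joint_torque": joint torques, N m; "tool_pos": TCP position; "orientation": TCP orientation; "contact_force": force on the tool from outside, world axes, zero at the start; "ft_torque": the same for the moment, N m; "opening": finger opening in m; "grip_force": force on a finger pad.
Only numpy, scipy, OpenCV 4.12 (cv2) and the standard library are available. Lean on these libraries where they do the work, as an engineer would, in place of code of your own. Each camera call takes 0.05 s, during which the arm holds its last target. There are 200 camera calls.

## Working session

There is one attempt and no reset: what is moved stays moved. The work goes in short steps, each a Python script; the robot and the scene stay as the last script left them, time stands still between calls to the robot, and variables do not carry over. Pictures are saved under pics/ and viewed, at most 10 in all, crops included, and the job is handed in when it is done.

```bash
ls; mkdir -p pics; python3 - <<'E'
from workcell import arm,optics
import cv2,pickle
d={}
for n in("scene","top"):
    s=optics.snapshot(n);d[n]=s;cv2.imwrite(f"pics/{n}0.png",s["img"]);print(n,s["fx"],s["cx"],s["rvec"],s["tvec"])
pickle.dump(d,open("v0.pkl","wb"))
print(arm.tip_reach,arm.sense())
E
```

```text
pics
scene 532.1299172829733 318.98909839682256 [ 1.07189168  2.62615503 -0.74019002] [ 0.32847723 -0.25374353  1.7375497 ]
top 547.4717413497049 326.8998051622976 [ 2.13833491 -2.16979181  0.13563118] [0.03335532 0.47269126 1.41304262]
0.011 {'t': 0.1, 'qpos': array([-1.22800998e+00,  2.38706696e-01, -1.41475856e-02,  1.31918500e+00,
       -1.01321805e-05,  1.57081281e+00]), 'qvel': array([-3.58113303e-04, -1.93882505e-03,  2.45183308e-03,  7.41495009e-05,
       -8.05515106e-05, -9.80454489e-04]), 'joint_torque': array([ 3.30728944e-03, -5.39719570e+01,  3.46999526e+01,  1.33441426e-02,
        5.77801393e-05, -7.18493851e-06]), 'tool_pos': array([ 0.17634114, -0.49413472,  0.241758  ]), 'orientation': array([ 9.85349325e-01,  1.70547123e-01, -1.10992786e-04, -6.11504510e-04]), 'contact_force': array([-0.06918839, -0.18499223, -1.14211446]), 'ft_torque': array([-0.04817841, -0.0087175 , -0.03376934]), 'grip_force': 0.0, 'opening': 0.08571366328280601}
```

View pics/scene0.png

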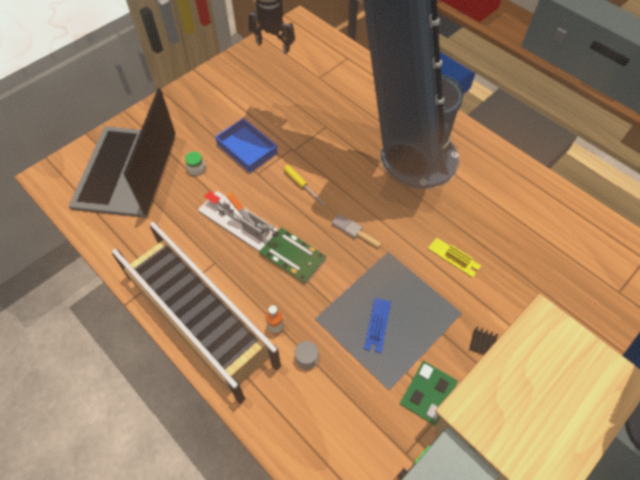

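View pics/top0.png

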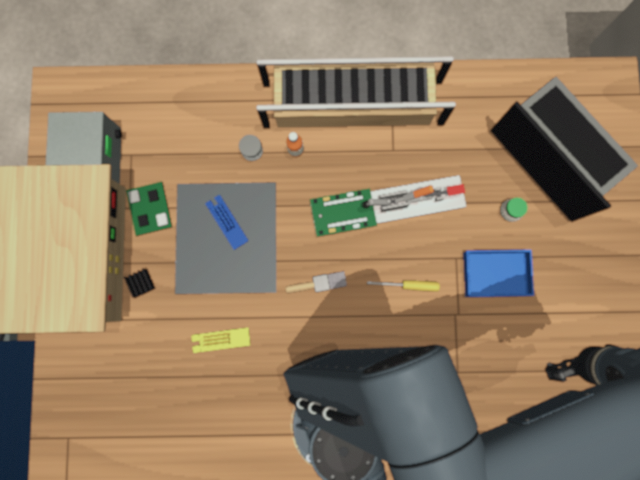

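The scene view shows the station's board at about (293,254) with its lever at (212,197), and the blue spreader on the mat at (378,325). In the top view the board is at (343,213), the red paddle at (456,189), and the spreader runs from its notch at about (212,203) to its plain end at (240,242).

```bash
cat > h.py <<'E'
import numpy as np,cv2
def ray(s,uv,z):
    R,_=cv2.Rodrigues(np.array(s["rvec"],float));t=np.array(s["tvec"],float).ravel()
    K=np.array([[s["fx"],0,s["cx"]],[0,s["fy"],s["cy"]],[0,0,1.]])
    uv=np.atleast_2d(np.array(uv,float));d=(np.linalg.inv(K)@np.c_[uv,np.ones(len(uv))].T).T@R
    c=-R.T@t
    return c+d*((z-c[2])/d[:,2])[:,None]
def proj(s,P):
    K=np.array([[s["fx"],0,s["cx"]],[0,s["fy"],s["cy"]],[0,0,1.]])
    return cv2.projectPoints(np.atleast_2d(np.array(P,float)),np.array(s["rvec"],float),np.array(s["tvec"],float),K,None)[0][:,0]
def mask(s,lo,hi,box):
    h=cv2.cvtColor(s["img"],cv2.COLOR_BGR2HSV);m=cv2.inRange(h,np.array(lo),np.array(hi))
    k=np.zeros_like(m);x0,y0,x1,y1=box;k[y0:y1,x0:x1]=255
    return m&k
def rect(s,m,z):
    "min-area rectangle, in world xy, of the biggest blob of mask m on plane z"
    c=max(cv2.findContours(m,cv2.RETR_EXTERNAL,cv2.CHAIN_APPROX_NONE)[0],key=cv2.contourArea)
    P=ray(s,c[:,0],z)[:,:2]
    r=cv2.minAreaRect((P*1000).astype(np.float32))
    return r,cv2.boxPoints(r)
E
python3 - <<'E'
import pickle,cv2,numpy as np
from h import *
d=pickle.load(open("v0.pkl","rb"));T=d["top"];S=d["scene"]
for n,s,b,g in(("top",T,(180,170,270,260),(300,170,480,245)),("scene",S,(350,280,410,370),(190,180,340,290))):
    R,_=cv2.Rodrigues(s["rvec"]);print(n,"cam",-R.T@s["tvec"].ravel())
    print("spreader",rect(s,mask(s,(105,120,60),(130,255,255),b),.009))
    print("board",rect(s,cv2.morphologyEx(mask(s,(45,80,30),(85,255,255),g),cv2.MORPH_CLOSE,np.ones((9,9))),.020))
    m=mask(s,(0,150,120),(5,255,255),g)|mask(s,(174,150,120),(180,255,255),g)
    print("red",rect(s,m,.05))
a=cv2.resize(T["img"][170:260,180:480],(800,240),interpolation=cv2.INTER_CUBIC)
b=cv2.resize(S["img"][180:370,190:410],(416,359),interpolation=cv2.INTER_CUBIC)
o=np.zeros((600,800,3),np.uint8);o[:240]=a;o[241:600,:416]=b
o[241:600,420:780]=cv2.resize(T["img"][185:260,300:375],(360,359),interpolation=cv2.INTER_CUBIC)
cv2.imwrite("pics/c1.png",o)
E
```

```text
top cam [0.28873386 0.02444035 1.46194203]
spreader (((530.429443359375, 296.2350158691406), (148.0845489501953, 44.383644104003906), 31.732728958129883), array([[455.78375, 276.16632],
       [479.12762, 238.41753],
       [605.07513, 316.3037 ],
       [581.73126, 354.0525 ]], dtype=float32))
board (((549.8150024414062, -16.87628936767578), (100.6594009399414, 161.0005340576172), 9.553146362304688), array([[ 486.8232 ,   54.15477],
       [ 513.54333, -104.61302],
       [ 612.80676,  -87.90735],
       [ 586.0867 ,   70.86044]], dtype=float32))
red (((600.434814453125, -314.0342712402344), (17.655418395996094, 42.456485748291016), 9.603933334350586), array([[ 588.1892 , -294.57632],
       [ 595.27246, -336.43777],
       [ 612.6804 , -333.49222],
       [ 605.59717, -291.63077]], dtype=float32))
scene cam [1.02741077 0.56941547 1.34594026]
spreader (((532.4595336914062, 296.62628173828125), (145.65402221679688, 42.21747589111328), 31.626602172851562), array([[459.3795 , 276.41092],
       [481.51755, 240.46341],
       [605.53955, 316.84164],
       [583.4015 , 352.78915]], dtype=float32))
board (((556.3790893554688, -38.899410247802734), (96.74614715576172, 113.98860931396484), 8.973496437072754), array([[ 499.70825 ,    9.852205],
       [ 517.4879  , -102.74125 ],
       [ 613.0499  ,  -87.651024],
       [ 595.27026 ,   24.942429]], dtype=float32))
red (((601.2211303710938, -313.39935302734375), (22.52950668334961, 44.11005401611328), 8.741036415100098), array([[ 586.73553, -293.31238],
       [ 593.4389 , -336.9101 ],
       [ 615.7067 , -333.48633],
       [ 609.00336, -289.8886 ]], dtype=float32))
```

View pics/c1.png

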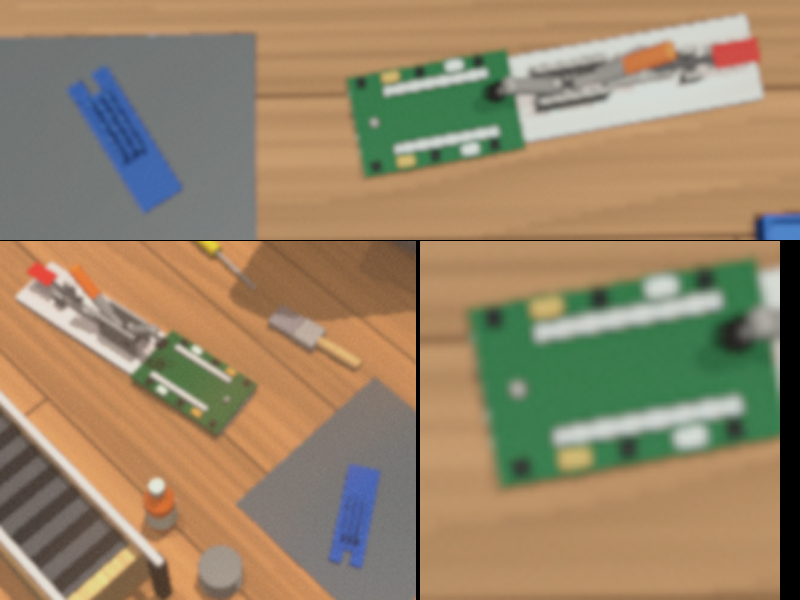

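The crop shows the pin at about top (320,216), two white rails, the open jaw pad near (366,204), the handle at about (424,191) and the paddle at (456,189). The spreader's notch end is the one at larger x and y. Now I'll refine the station pose from the rails and pin, then grasp.

```bash
cat >> h.py <<'E'
from scipy.spatial.transform import Rotation as Ro
def q(a): return (Ro.from_euler("z",a)*Ro.from_euler("x",np.pi)).as_quat()
E
python3 - <<'E'
import pickle
from h import *
from workcell import arm,solver
d=pickle.load(open("v0.pkl","rb"));T=d["top"];S=d["scene"]
for s,b in((T,(313,185,372,240)),(S,(255,225,330,285))):
    m=mask(s,(0,0,125),(180,75,255),b)
    n,l,st,c=cv2.connectedComponentsWithStats(m)
    for i in range(1,n):
        if st[i,4]>5:
            z=.026 if st[i,4]>40 else .027
            p=ray(s,c[i],z)[0]
            P=ray(s,np.argwhere(l==i)[:,::-1],z)[:,:2]*1000
            r=cv2.minAreaRect(P.astype(np.float32))
            v=np.linalg.svd(P-P.mean(0))[2][0]
            print(st[i,4],c[i].round(1),p.round(4),np.round(r[1],1),np.degrees(np.arctan2(*v[::-1]))%180)
for th in(31.7,99.6):
    for k in(0,180):
        a=np.radians(th+k);print(th,k,solver.inverse_kinematics([.53,.2 if th<50 else .12,.05],q(a)))
E
```

```text
271 [343.9 199.1] [ 0.5837 -0.0206  0.026 ] [ 28.9 109.5] 102.5763261041416
32 [370.3 197.9] [ 0.5857 -0.0909  0.027 ] [ 5.3 38.1] 176.48859091094891
16 [320.  215.5] [0.54   0.0438 0.027 ] [10.6  8.1] 88.87033666913507
273 [348.4 222.7] [ 0.5196 -0.0313  0.026 ] [ 30.2 108.9] 96.50112997944791
14 [314.  223.4] [0.5191 0.06   0.027 ] [27.4  3.5] 11.244400829342737
311 [263.9 235.7] [ 0.5713 -0.1156  0.026 ] [85.6 67.2] 26.26311539703512
205 [296.4 243.3] [ 0.5214 -0.0309  0.026 ] [ 28.2 108.2] 96.54948498632086
221 [282.8 258.9] [ 0.584  -0.0204  0.026 ] [ 29.1 110.7] 102.65035883140366
12 [309.5 263. ] [0.5396 0.0424 0.027 ] [6.4 8.5] 134.76224523052755
31.7 0 [ 0.36083678  0.43703318 -0.24115334  0.89260981  0.          2.94916006]
31.7 180 [ 0.36083678  0.43703318 -0.24115334  0.89260981  0.         -0.19243259]
99.6 0 [ 0.22266094  0.40369619 -0.2987182   0.86838194  0.          1.62590566]
99.6 180 [ 0.22266094  0.40369619 -0.2987182   0.86838194  0.         -1.51568699]
```

```bash
cat >> h.py <<'E'
TH=np.radians(99.55)
def st(x,y,z=0,o=(.5686,-.1278),th=TH):
    u=np.array([np.cos(th),np.sin(th)]);n=np.array([u[1],-u[0]])
    return np.r_[np.array(o)+x*n+y*u,z]
E
python3 - <<'E'
from h import *
from workcell import arm,optics
a=np.radians(31.7)
g=np.array([.531,.2965])+.02*np.array([np.cos(a),np.sin(a)])
arm.goto([*g,.14],q(a+np.pi))
arm.grip(.05,40)
print(arm.line_to([*g,.04],speed=.15,guard=8),arm.sense()["tool_pos"])
print(arm.line_to([*g,.0235],speed=.04,guard=8),arm.sense()["tool_pos"])
arm.grip(.0,40)
s=arm.sense();print(s["opening"],s["grip_force"],s["t"],s["tool_pos"])
arm.line_to([*g,.12],speed=.15)
s=arm.sense();print(s["opening"],s["grip_force"],s["contact_force"])
# approach +y side of station
c=st(0,.109+.14+.02)
arm.goto([*c[:2],.12],q(TH+np.pi))
s=arm.sense();print(s["opening"],s["t"],s["tool_pos"])
im=[optics.snapshot(n) for n in("scene","top")]
o=np.zeros((300,800,3),np.uint8)
uv=[proj(v,[c[0],c[1],.1])[0] for v in im]
for i,v in enumerate(im):
    x,y=uv[i].astype(int);x=max(x,60);y=max(y,50);o[:,400*i:400*i+400]=cv2.resize(v["img"][y-45:y+45,x-60:x+60],(400,300),interpolation=2)
cv2.imwrite("pics/g1.png",o)
E
```

```text
False [0.54848524 0.30729767 0.04073584]
False [0.54790679 0.30693954 0.02331109]
0.023339836006135647 41.00184738636017 5.3833 [0.54829715 0.30713755 0.02387702]
0.02347207411765499 40.38658618927002 [ 0.28043357 -0.08524501 -3.16011063]
0.02306674810367585 7.4667 [0.52394334 0.13769346 0.11963756]
```

View pics/g1.png

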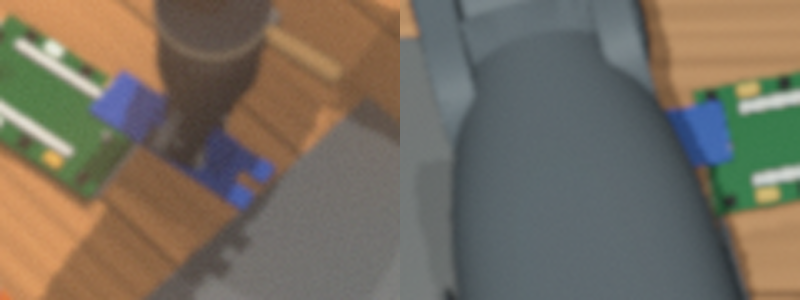

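The spreader is held level, with its notch pointing away from the station and its plain end toward the board. Next I slide it in low and check it while hovering over the pin.

```bash
python3 - <<'E'
from h import *
from workcell import arm,optics
c=st(0,.269,.058);arm.line_to(c,speed=.15)
c=st(0,.129,.058);print(arm.line_to(c,speed=.12,guard=10))
s=arm.sense();print(s["opening"],s["t"],s["tool_pos"],c,s["contact_force"])
im=[optics.snapshot(n) for n in("scene","top")]
import pickle;pickle.dump(im,open("v1.pkl","wb"))
o=np.zeros((400,800,3),np.uint8)
for i,v in enumerate(im):
    x,y=proj(v,st(0,.12,.03))[0].astype(int);o[:,400*i:400*i+400]=cv2.resize(v["img"][y-35:y+35,x-35:x+35],(400,400),interpolation=2)
    print(x,y)
cv2.imwrite("pics/g2.png",o)
E
```

```text
False
0.02312432915318598 9.45 [ 5.47049788e-01 -5.71031555e-05  5.79813862e-02] [ 0.54719784 -0.00058779  0.058     ] [ 0.39263199 -0.18962088 -2.39484192]
294 252
340 211
```

View pics/g2.png

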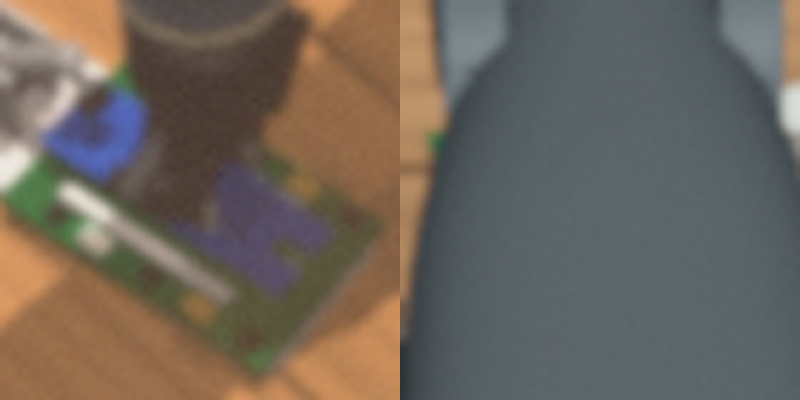

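The scene view shows the spreader above the board with its notch end corners at about (317.3,258.7) and (308.5,269). I'll check their station coordinates.

```bash
python3 - <<'E'
from h import *
import pickle
v=pickle.load(open("v1.pkl","rb"))[0]
o=np.array([.5686,-.1278]);u=np.array([np.cos(TH),np.sin(TH)]);n=np.array([u[1],-u[0]])
f=lambda P:[(round(float((p[:2]-o)@n)*1000,1),round(float((p[:2]-o)@u)*1000,1)) for p in P]
print(f(ray(v,[(317.3,258.7),(308.5,269)],.043)))
h=cv2.cvtColor(v["img"],cv2.COLOR_BGR2HSV)
m=cv2.inRange(h,np.array((112,60,40)),np.array((150,255,255)));k=np.zeros_like(m);k[217:287,285:329]=255;m&=k
P=ray(v,np.argwhere(m>0)[:,::-1],.043)
L=np.array(f(P))
for y in range(140,192,4):
    r=L[(abs(L[:,1]-y)<2)]
    if len(r):print(y,len(r),r[:,0].min(),r[:,0].max(),r[:,0].mean())
E
```

```text
[(-17.3, 187.4), (23.3, 186.9)]
140 2 -5.1 18.5 6.7
144 3 15.2 19.4 17.166666666666664
148 2 16.1 17.8 16.950000000000003
152 5 -15.1 14.5 -0.6799999999999997
156 14 -16.7 17.9 1.678571428571429
160 9 -11.5 18.8 5.266666666666667
164 1 17.2 17.2 17.2
168 1 18.1 18.1 18.1
172 2 -13.0 17.3 2.1500000000000004
176 3 -10.4 15.7 6.166666666666667
180 1 14.0 14.0 14.0
```

Lengthwise it is about +3 mm, well inside tolerance. I'll shift it −2 mm along the station and lower it with a guard, since contact with the pin top would show at a TCP height of about 0.051.

```bash
python3 - <<'E'
from h import *
from workcell import arm
ok=False
for dx in(0,.0015,-.0015,.003,-.003):
    arm.line_to(st(dx,.127,.055),speed=.05)
    g=arm.line_to(st(dx,.127,.0395),speed=.02,guard=6)
    s=arm.sense();p=s["tool_pos"];print(dx,g,p,s["contact_force"],s["t"])
    if p[2]<.0435: ok=True;break
print(ok)
E
```

```text
0 True [ 0.54732055 -0.00257351  0.04084907] [-1.20994075 -0.42371048  5.75118442] 10.475
True
```

It seated flat at the first try (TCP at 0.0408, expected 0.0409). I'll release it, move over toward the handle and look.

```bash
python3 - <<'E'
from h import *
from workcell import arm,optics
arm.grip(.05)
p=arm.sense()["tool_pos"]
arm.line_to([p[0],p[1],.19],speed=.15)
arm.grip(0,40)
arm.goto(st(0,-.085,.19),q(TH+np.pi))
s=arm.sense();print(s["t"],s["tool_pos"],s["opening"])
im=[optics.snapshot(n) for n in("scene","top")]
import pickle;pickle.dump(im,open("v2.pkl","wb"))
o=np.zeros((400,800,3),np.uint8)
for i,v in enumerate(im):
    x,y=proj(v,st(0,.08,.03))[0].astype(int);o[:,400*i:400*i+400]=cv2.resize(v["img"][y-40:y+40,x-40:x+40],(400,400),interpolation=2);print(x,y)
cv2.imwrite("pics/g3.png",o)
E
```

```text
13.3917 [ 0.58249094 -0.2107286   0.18990471] -9.95103360243999e-05
283 245
354 209
```

View pics/g3.png

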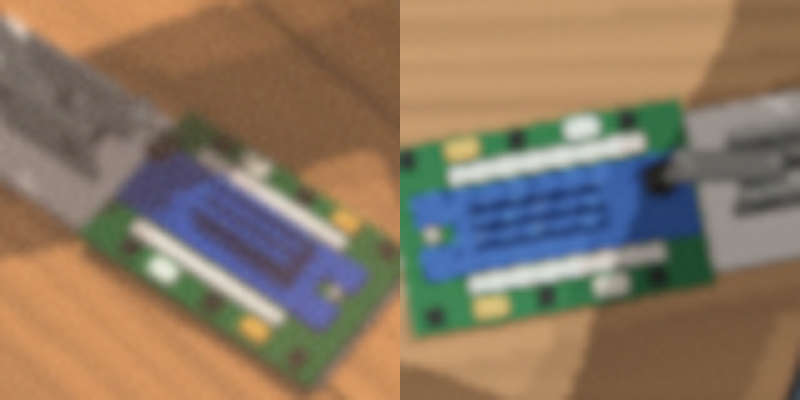

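In both views the spreader lies flat between the rails with the pin inside its notch (top about (320,216)), and the jaw is still open. Now I'll push the handle down along its arc.

```bash
python3 - <<'E'
from h import *
from workcell import arm
R=arm.tip_reach
def pt(d,e=0):
    f=np.radians(d);return st(0,-.048-.078*np.cos(f)+.006*np.sin(f)+.009,.058+.078*np.sin(f)+.006*np.cos(f)+R+e)
arm.line_to(pt(54,.008),speed=.15)
for d in(45,38,31,24,17,10,5,0,-2):
    g=arm.line_to(pt(d),speed=.06,guard=40)
    s=arm.sense();print(d,g,s["tool_pos"].round(4),s["contact_force"].round(1),s["t"])
    if g:break
p=s["tool_pos"]
arm.line_to([p[0],p[1],.19],speed=.12)
arm.line_to(st(0,-.189,.19),speed=.15)
t0=arm.sense()["t"];print(t0)
from workcell import optics
im=[optics.snapshot(n) for n in("scene","top")]
o=np.zeros((400,800,3),np.uint8)
for i,v in enumerate(im):
    x,y=proj(v,st(0,.02,.03))[0].astype(int);o[:,400*i:400*i+400]=cv2.resize(v["img"][y-55:y+55,x-55:x+55],(400,400),interpolation=2)
cv2.imwrite("pics/g4.png",o)
E
```

```text
45 False [ 0.5833 -0.2167  0.1281] [-0.4  0.5 -0. ] 14.4
38 False [ 0.5846 -0.2235  0.1214] [ 0.5 -0.8  1.1] 14.7083
31 False [ 0.5855 -0.2294  0.1139] [0.1 0.6 0.6] 15.0167
24 False [ 0.5864 -0.2343  0.1057] [-0.8  1.3  0.4] 15.325
17 False [ 0.5875 -0.2383  0.0977] [0.4 0.4 6. ] 15.6333
10 False [ 0.5879 -0.2412  0.0888] [1.2 0.2 4.5] 15.9417
5 False [ 0.5874 -0.2421  0.0815] [-0.5 -0.1  1.3] 16.2083
0 False [ 0.5882 -0.2432  0.0749] [0.5 0.7 1.8] 16.475
-2 False [ 0.5884 -0.2432  0.0745] [-6.5  3.1 21.1] 16.725
18.4917
```

View pics/g4.png

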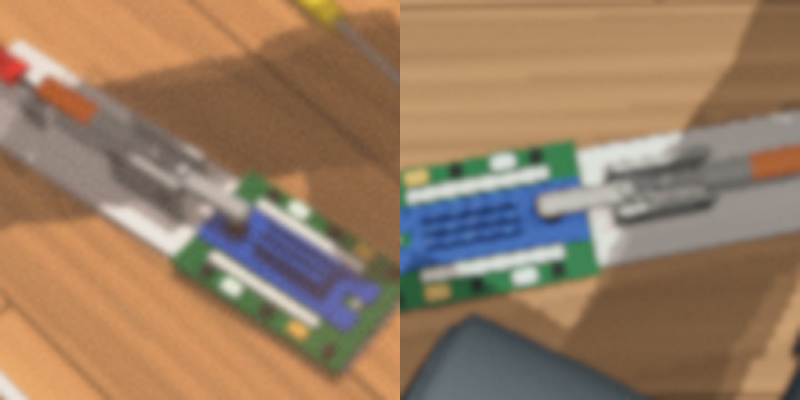

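The clamp is locked: the jaw is level on the plain end and the handle is down with the hand away. Wait 2.5 s more, then press the release.

```bash
python3 - <<'E'
from h import *
from workcell import arm,optics
R=arm.tip_reach
arm.sleep(2.5)
arm.line_to(st(0,-.196,.06+R),speed=.15)
print(arm.line_to(st(0,-.196,.034+R),speed=.04,guard=18))
s=arm.sense();print(s["t"],s["tool_pos"],s["contact_force"])
arm.sleep(.3)
arm.line_to(st(0,-.205,.10),speed=.1)
arm.line_to(st(0,-.27,.25),speed=.2)
arm.sleep(.7)
s=arm.sense();print(s["t"],s["contact_force"])
im=[optics.snapshot(n) for n in("scene","top")]
o=np.zeros((400,800,3),np.uint8)
for i,v in enumerate(im):
    x,y=proj(v,st(0,0,.03))[0].astype(int);o[:,400*i:400*i+400]=cv2.resize(v["img"][y-65:y+65,x-65:x+65],(400,400),interpolation=2)
cv2.imwrite("pics/g5.png",o)
E
```

```text
False
22.8333 [ 0.60172876 -0.3220946   0.04509511] [ 2.0915726  -5.82600622  4.06290867]
25.5083 [-0.25960712 -0.40703754  0.28706586]
```

View pics/g5.png

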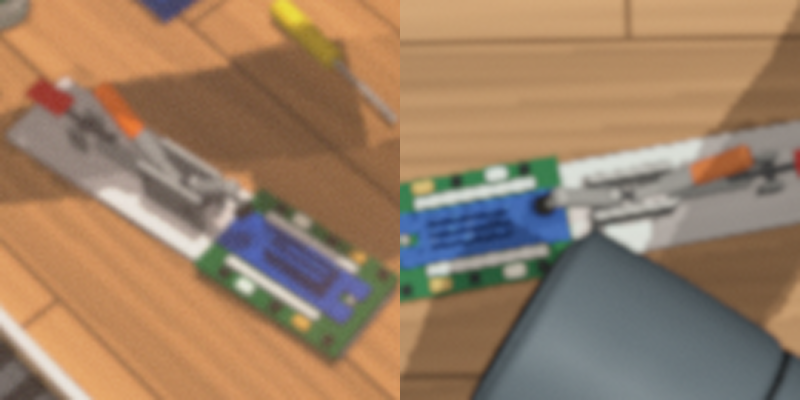

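The clamp is fully open again, the lever is up, and the spreader is still seated with the pin in its notch. I'm handing in the job.

```bash
python3 -c "
from workcell import close_job
print(close_job())"
```

```text
the job is handed in; nothing more can be done
None
```

The job is handed in: the spreader was seated on the pin, clamped and locked untouched for over two seconds, then released; the last pictures show the clamp open, the lever up and the spreader in place, but no verdict came back.

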